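# Set out the cross rails of a tapered stand by length

### The job

Set out the four tenoned cross rails on the plywood board ready for gluing up, in order of length: the longest on the mark next to the steel stop, then each shorter one on the next mark, ending with the shortest next to the round wooden peg. Lay each rail along its mark, centred on the cross tick, the same side up as it lies now, and do not shift the tape measure.

Things in the scene. Friction and masses are not known exactly. Their poses are not given: they have to be found in the camera images.
- rail_120: loose wooden cross rail, 120 mm long overall along its x axis: a solid bar 100 mm long, 30 mm wide (y) and 36 mm high (z) with a small stub tenon (10 mm long, 20 mm wide, 12 mm high, at mid height) on each end; both ends alike; 0.09 kg give or take 40%. Origin at the centre of its underside, z up. It starts lying on the bench, top of the bench at height 0
- rail_100: loose wooden cross rail, 100 mm long overall along its x axis: a solid bar 80 mm long, 30 mm wide (y) and 36 mm high (z) with a small stub tenon (10 mm long, 20 mm wide, 12 mm high, at mid height) on each end; both ends alike; 0.08 kg give or take 40%. Origin at the centre of its underside, z up. It starts lying on the bench, top of the bench at height 0
- rail_80: loose wooden cross rail, 80 mm long overall along its x axis: a solid bar 60 mm long, 30 mm wide (y) and 36 mm high (z) with a small stub tenon (10 mm long, 20 mm wide, 12 mm high, at mid height) on each end; both ends alike; 0.06 kg give or take 40%. Origin at the centre of its underside, z up. It starts lying on the bench, top of the bench at height 0
- rail_60: loose wooden cross rail, 60 mm long overall along its x axis: a solid bar 40 mm long, 30 mm wide (y) and 36 mm high (z) with a small stub tenon (10 mm long, 20 mm wide, 12 mm high, at mid height) on each end; both ends alike; 0.05 kg give or take 40%. Origin at the centre of its underside, z up. It starts lying on the bench, top of the bench at height 0
- mark_1: one of four alike dark lines, flush with the top of a fixed 8 mm thick plywood board (130 mm x 420 mm); the line is 126 mm long (its x axis, across the board, straight away from the robot at yaw 0) with a 46 mm cross tick at its middle. Origin at the crossing, on the board's top surface, z up. The marks stand 78 mm apart in one straight row along the board (y). It is an end mark of the row (next in the row is mark_2)
- mark_2: one of four alike dark lines, flush with the top of a fixed 8 mm thick plywood board (130 mm x 420 mm); the line is 126 mm long (its x axis, across the board, straight away from the robot at yaw 0) with a 46 mm cross tick at its middle. Origin at the crossing, on the board's top surface, z up. The marks stand 78 mm apart in one straight row along the board (y). Between mark_1 and mark_3
- mark_3: one of four alike dark lines, flush with the top of a fixed 8 mm thick plywood board (130 mm x 420 mm); the line is 126 mm long (its x axis, across the board, straight away from the robot at yaw 0) with a 46 mm cross tick at its middle. Origin at the crossing, on the board's top surface, z up. The marks stand 78 mm apart in one straight row along the board (y). Between mark_2 and mark_4
- mark_4: one of four alike dark lines, flush with the top of a fixed 8 mm thick plywood board (130 mm x 420 mm); the line is 126 mm long (its x axis, across the board, straight away from the robot at yaw 0) with a 46 mm cross tick at its middle. Origin at the crossing, on the board's top surface, z up. The marks stand 78 mm apart in one straight row along the board (y). It is the other end mark of the row (next in the row is mark_3)
- steel_stop: fixed bright steel bar standing on the board at one end of the row, beside an end mark, 76 mm beyond it; 70 mm long (x, parallel to the marks), 16 mm wide (y), 30 mm high. Origin at the centre of its underside, on the board's top. It may be at either end of the row; at the opposite end, in the same position beyond the other end mark, stands a fixed round dark wooden peg, 22 mm in diameter and 30 mm high
- tape: loose tape measure, a bystander: black case 62 mm x 66 mm x 32 mm high with a yellow disc on top, lying on the bench to the side of the board. Origin at the centre of its underside. Beside the board's other end lies a loose cork sanding block (90 mm x 50 mm x 32 mm high), and behind the board a blue bar clamp about 260 mm long and 25 mm high
Not all that is in view belongs to the job. What is shaped like the rail_80 but blue or purple is not meant.

How it is judged:
By the outcome, as a careful person would: the job done as asked, in the order asked, and still so for the second after the job is handed in, with the robot touching nothing.
It also fails if it takes over 109 s, if anything falls off the work surface, if the arm or the gripper's body presses on something with over 40 N, if the wrist force passes 120 N, or if a joint passes its speed limit or range.

### The arm

A 6-joint arm with a two-finger parallel gripper is mounted at the origin on the work surface. World frame = base frame: x ahead of the robot, y to its left, z up, the work surface at z = 0. Lengths are in m, angles in rad, forces in N, time in s.
With the tool pointing down it reaches from about 0.375 to 0.9 m from the base axis. Payload 3.1 kg.
Tool frame: the origin (TCP) lies midway between the tips of the shut fingers; the grasp point (between the pads) lies manip.grip_depth behind it (manip.grip_depth is the distance from the TCP to the grasp point, in m); z points along the fingers, y is the direction in which the jaws open and shut (so a half turn about z gives the same grasp; the last joint's range is limited). The gripper opens to 85 mm and grips with 20 to 120 N. Pads are 22 mm wide; open, the fingers measure 114 mm over their backs; the gripper's body (76 mm by 85 mm) begins 54 mm behind the grasp point. The pads swing forward as they close: fully open they stand 13 mm farther back than shut.
Start: joints at [-1.335, 0.527, 1.433, -0, 1.181, -0.178], TCP at [0.252, -0.572, 0.231] pointing down, gripper open.
Joint ranges: [-3.08, 3.08], [-0.75, 2.2], [0.22, 2.44], [-1.43, 4.57], [0, 2.65], [-2.85, 2.85]. Speed limits (rad/s): [2.79, 2.79, 3.14, 3.14, 3.14, 3.14].

### API

Orientations are given as a unit quaternion [x, y, z, w].
In Python, from station import manip, vision gives the robot as it stands.
- The arm moves only by the shell command python3 -m crank 'ROWS' [FORCE]. ROWS is JSON, a list of rows, each an object with "grip": the closure, from 0 (fully open) to 1 (shut); "offset": the shift along the tool's x, y, z in mm, a list of three; "angular": the turn, a rotation vector about the tool's x, y, z in degrees, a list of three. A call has 1 to 10 rows; each row is the pose to reach, as a shift and turn from the pose commanded when the call began, along the tool's axes at that moment; what a row does not reach only later rows make up. A row lasts 1/10 s, in which the tool goes at most 50 mm and 8.59 degrees, less where a joint would pass 70% of its speed; a pose out of reach is approached as far as the arm can. A call with a gripper value outside its range is refused whole. The fingers move at their own pace and stop on an object; FORCE is the grip in N (left out, the last holds). Time passes only in rows, so rows that repeat a pose let the fingers close. It gives the time, the measured TCP pose, the force and the opening at its end, in the units of the state.
- manip.sense(): the state, without advancing time (a new reading comes with each control period).
- vision.snapshot(name): name is "side" or "top"; returns a dict with "pixels" (480x640x3 uint8, red, green, blue), "intrinsics" (3x3 intrinsics, pixels), "R" (3x3) and "t" (3): a world point X has camera coordinates R X + t. Camera axes: x right, y down, z forward; pixel columns grow to the right and rows downward; lengths in m; the calibration is good to about 2 mm. A picture is of the moment at which its call begins. There is no depth.
- manip.sign_off(): hands the job in, once; it reports no verdict.
The state is a dict: "t": time; "q": joint angles; "qd": joint speeds; "tau": joint torques, N m; "tcp_pos": TCP position; "tool_rot": TCP orientation; "force": force on the tool from outside, world axes, zero at the start; "ft_torque": the same for the moment, N m; "finger_gap": opening from 0.0 (shut) to 1.0 (fully open).
Only numpy, scipy, OpenCV 4.12 (cv2) and the standard library are available. Lean on these libraries where they do the work, as an engineer would, in place of code of your own. Each camera call takes 0.05 s, during which the arm holds its last target.

## Working session

There is one attempt and no reset: what is moved stays moved. The work goes in short steps, Python scripts to look and compute and a shell command to move; the robot and the scene stay as the last step left them, time stands still between calls to the robot, and variables do not carry over. Pictures are saved under pics/ and viewed, and the job is handed in when it is done.

```bash
ls; mkdir -p pics
python3 - <<'E'
from station import manip, vision
import cv2
print(manip.sense(), manip.grip_depth)
for n in("top","side"):
    s=vision.snapshot(n); cv2.imwrite(f"pics/{n}0.png",s["pixels"][:,:,::-1]); print(n,s["intrinsics"],s["R"],s["t"])
E
```

```text
pics
{'t': 0.0, 'q': array([-1.33451728e+00,  5.28473865e-01,  1.43389320e+00, -2.08090694e-05,
        1.18137925e+00, -1.78467044e-01]), 'qd': array([-3.31761968e-04,  5.93773767e-04,  8.93800463e-07, -8.68284668e-04,
       -4.02111413e-04, -2.03438237e-03]), 'tau': array([-2.24019145e-04, -4.42354274e+01, -1.78027654e+01, -3.25692408e-04,
        8.40723136e-03,  1.24085094e-06]), 'tcp_pos': array([ 0.25172092, -0.57129585,  0.23033177]), 'tool_rot': array([ 9.78573772e-01,  2.05893695e-01, -4.07398160e-05, -1.07610308e-03]), 'force': array([ 0.51276064, -0.41505415,  0.68543944]), 'ft_torque': array([0.02178423, 0.01583384, 0.07231489]), 'finger_gap': 1.0012897627564095} 0.0187
top [[464.12560964   0.         325.69907957]
 [  0.         464.12560964 242.45392486]
 [  0.           0.           1.        ]] [[ 0.00143301 -0.99996635  0.00807793]
 [-0.99807635 -0.00193088 -0.06196673]
 [ 0.06198025 -0.0079736  -0.99804553]] [0.01175352 0.53698529 0.79611456]
side [[577.29015912   0.         312.28353798]
 [  0.         577.29015912 252.15428572]
 [  0.           0.           1.        ]] [[-0.98730365 -0.15859419 -0.00891009]
 [-0.11520249  0.75353787 -0.64723185]
 [ 0.1093613  -0.6379879  -0.76224113]] [0.52834424 0.08200423 1.16677924]
```

View pics/top0.png

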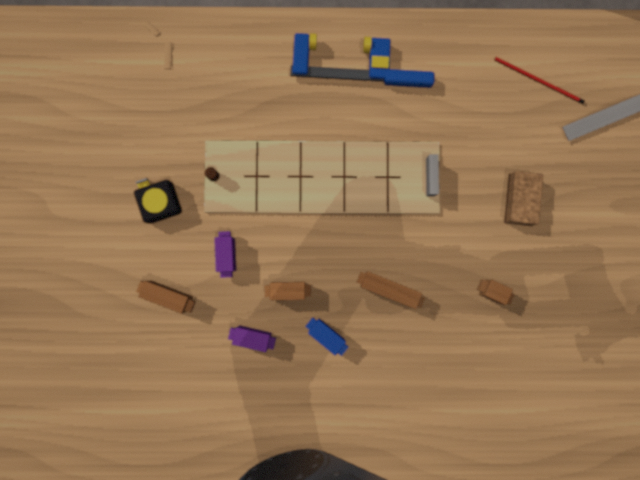

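View pics/side0.png

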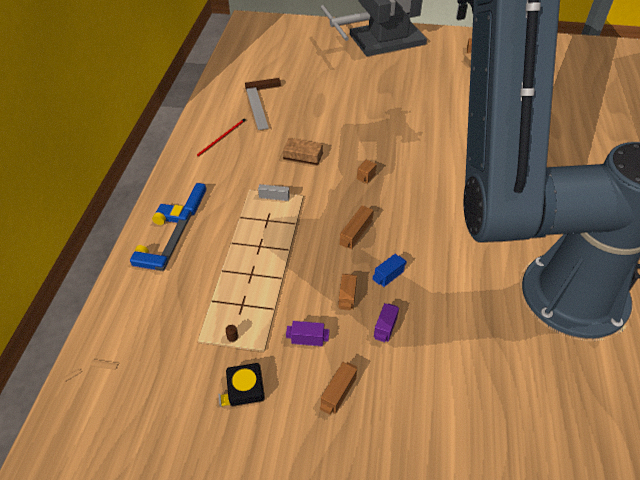

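Top view: brown rails lie at about (391,290), (165,296), (288,291) and (496,292). The purple (225,254), (252,339) and blue (327,336) pieces are the excluded ones. The peg is at (212,174) on the left and the steel stop at (433,175) on the right. I'll check this in an enlarged crop and do the colour masks at the same time.

Run:
```python
import cv2,numpy as np
a=cv2.imread("pics/top0.png")
c=a[230:360,130:530]; cv2.imwrite("pics/crop0.png",cv2.resize(c,None,fx=2,fy=2,interpolation=cv2.INTER_CUBIC))
h=cv2.cvtColor(a,cv2.COLOR_BGR2HSV)
for p in [(391,288),(165,293),(285,287),(495,288),(290,297),(180,303),(391,320),(100,300),(300,380),(452,300),(300,340)]: print(p,h[p[1],p[0]],a[p[1],p[0]])
b=cv2.imread("pics/side0.png");h=cv2.cvtColor(b,cv2.COLOR_BGR2HSV)
c=b[150:420,270:430]; cv2.imwrite("pics/crop1.png",cv2.resize(c,None,fx=2.2,fy=2.2,interpolation=cv2.INTER_CUBIC))
for p in [(356,225),(340,385),(348,290),(368,170),(400,330),(420,400),(350,430)]: print(p,h[p[1],p[0]],b[p[1],p[0]])
```

```text
(391, 288) [ 13 157 120] [ 46  79 120]
(165, 293) [ 14 155 130] [ 51  87 130]
(285, 287) [ 14 155 127] [ 50  85 127]
(495, 288) [ 13 153 128] [ 51  85 128]
(290, 297) [ 14 152 129] [ 52  87 129]
(180, 303) [ 13 155 132] [ 52  87 132]
(391, 320) [ 15 113 160] [ 89 125 160]
(100, 300) [ 15 116 158] [ 86 123 158]
(300, 380) [ 15 117 146] [ 79 113 146]
(452, 300) [ 16 118 141] [ 76 110 141]
(300, 340) [ 15 120 147] [ 78 112 147]
(356, 225) [ 14 190 137] [ 35  83 137]
(340, 385) [ 12 169 148] [ 50  90 148]
(348, 290) [ 13 178 150] [ 45  90 150]
(368, 170) [ 13 168 153] [ 52  96 153]
(400, 330) [ 15 134 171] [ 81 126 171]
(420, 400) [ 16 137 193] [ 89 143 193]
(350, 430) [ 14 136 184] [ 86 133 184]
```

View pics/crop0.png

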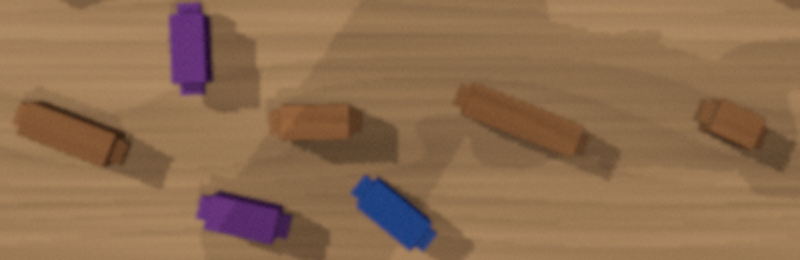

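View pics/crop1.png

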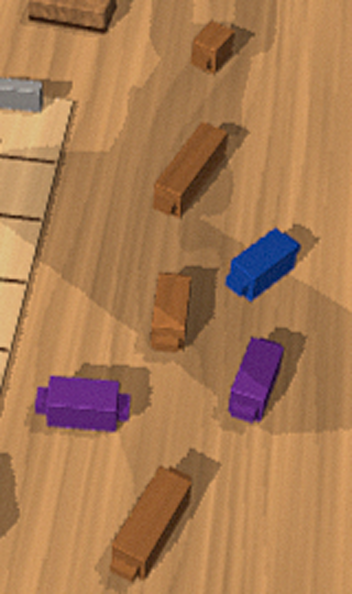

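```bash
cat > h.py <<'E'
import cv2,numpy as np
from scipy.optimize import minimize
from scipy.spatial import ConvexHull
from station import manip,vision
def proj(s,P):
    c=P@s["R"].T+s["t"]; u=c@s["intrinsics"].T; return u[:,:2]/u[:,2:]
def box(lx,ly,z0,z1,cx=0):
    return np.array([[cx+sx*lx/2,sy*ly/2,z] for sx in(-1,1) for sy in(-1,1) for z in(z0,z1)])
def railboxes(L):
    b=L-.02
    return [box(b,.03,0,.036)]+[box(.01,.02,.012,.024,sg*(b/2+.005)) for sg in(-1,1)]
def place(B,x,y,yaw,z=0):
    c,s=np.cos(yaw),np.sin(yaw); R=np.array([[c,-s,0],[s,c,0],[0,0,1]])
    return B@R.T+[x,y,z]
SS=4
def render(s,polys,roi):
    x0,y0,w,h=roi
    m=np.zeros((h*SS,w*SS),np.uint8)
    for P in polys:
        q=proj(s,P); q=q[ConvexHull(q).vertices]
        q=((q+.5-[x0,y0])*SS-.5)
        cv2.fillConvexPoly(m,np.round(q*16).astype(np.int32),255,cv2.LINE_8,4)
    return cv2.resize(m,(w,h),interpolation=cv2.INTER_AREA)/255.
def back(s,px,z):
    d=s["R"].T@np.linalg.inv(s["intrinsics"])@[px[0],px[1],1]; o=-s["R"].T@s["t"]
    return o+d*(z-o[2])/d[2]
def mask(s,n):
    h=cv2.cvtColor(s["pixels"],cv2.COLOR_RGB2HSV).astype(float)
    t=(136,12) if n=="top" else (154,12)
    a=np.clip((h[:,:,1]-t[0])/t[1]+.5,0,1)
    a[(h[:,:,0]>18)&(h[:,:,1]>60)]=0
    return a
def fit_rail(S,L,x,y,yaw,z=0,masks=None,names=("top","side")):
    masks=masks or {n:mask(S[n],n) for n in names}
    B=railboxes(L); rois={}
    for n in names:
        q=proj(S[n],place(B[0],x,y,yaw,z)); a=np.floor(q.min(0)-14).astype(int); b=np.ceil(q.max(0)+14).astype(int)
        a=np.maximum(a,0); b=np.minimum(b,[640,480]); rois[n]=(*a,*(b-a))
    def cost(p):
        c=0
        for n in names:
            r=rois[n]; m=render(S[n],[place(b,p[0]*.01,p[1]*.01,p[2]*.1,z) for b in B],r)
            g=masks[n][r[1]:r[1]+r[3],r[0]:r[0]+r[2]]
            c+=1-np.minimum(m,g).sum()/np.maximum(m,g).sum()
        return c/len(names)
    p0=np.array([x*100,y*100,yaw*10]); best=None
    for k in(.8,.3):
        sim=np.vstack([p0]+[p0+k*np.eye(3)[i]*(1 if i<2 else 2) for i in range(3)])
        r=minimize(cost,p0,method="Nelder-Mead",options=dict(initial_simplex=sim,xatol=.003,fatol=1e-5,maxiter=300)); p0=r.x
    return p0[0]*.01,p0[1]*.01,p0[2]*.1,r.fun
def snap(): return {n:vision.snapshot(n) for n in("top","side")}
def show(S,n,name,polys=[],crop=None,f=2):
    a=S[n]["pixels"][:,:,::-1].copy()
    for P in polys:
        q=proj(S[n],P)
        q=q[ConvexHull(q).vertices] if len(q)>2 else q
        cv2.polylines(a,[np.round(q*8).astype(np.int32)],len(q)>2,(0,255,0),1,cv2.LINE_AA,3)
    if crop: a=a[crop[1]:crop[3],crop[0]:crop[2]]
    cv2.imwrite(f"pics/{name}.png",cv2.resize(a,None,fx=f,fy=f,interpolation=cv2.INTER_CUBIC))
E
cat > meas.py <<'E'
from h import *
S=snap()
px={.12:((391,288),-25),.1:((165,294),-20),.08:((287,290),0),.06:((496,291),-25)}
polys=[]
for L0,(p,a) in px.items():
    X=back(S["top"],p,.03)
    # direction in image deg -> world: u=-y, v=-x
    res=[]
    for L in(.12,.1,.08,.06):
        yaw=np.deg2rad(90-0)+np.deg2rad(a)*1
        best=min((fit_rail(S,L,X[0],X[1],np.pi/2+np.deg2rad(sg*a)) for sg in((1,-1) if a else (1,))),key=lambda r:r[3])
        res.append((L,best))
    for L,b in res: print(L0,L,np.round(b,4))
    L,b=min(res,key=lambda r:r[1][3])
    for n in("top","side"): print("  ",n,np.round(fit_rail(S,L,*b[:3],names=(n,)),4))
    polys+=[place(q,*b[:3]) for q in railboxes(L)]
# board
def lines(x,y,yaw):
    out=[]
    for i in range(4):
        for lx,ly in((.126,.002),(.002,.046)):
            c=np.array([[sx*lx/2,sy*ly/2+(1.5-i)*.078,0] for sx in(-1,1) for sy in(-1,1)])
            out.append(place(c,x,y,yaw,.008))
    return out
X=back(S["top"],(322,176.5),.008)
dark={n:np.clip((cv2.GaussianBlur(cv2.cvtColor(S[n]["pixels"],cv2.COLOR_RGB2GRAY),(0,0),6).astype(float)-cv2.cvtColor(S[n]["pixels"],cv2.COLOR_RGB2GRAY))/60,0,1) for n in S}
def bfit(names):
    p0=np.array([X[0]*100,X[1]*100,0])
    def cost(p):
        c=0
        for n in names:
            m=render(S[n],lines(p[0]*.01,p[1]*.01,p[2]*.1),(0,0,640,480)); m=cv2.GaussianBlur(m,(0,0),sig)
            c-=(m*cv2.GaussianBlur(dark[n],(0,0),sig)).sum()/np.sqrt((m*m).sum())
        return c
    for sig,k in((3,.8),(1,.3),(.6,.2)):
        sim=np.vstack([p0]+[p0+k*np.eye(3)[i] for i in range(3)])
        p0=minimize(cost,p0,method="Nelder-Mead",options=dict(initial_simplex=sim,xatol=.002,fatol=1e-5)).x
    return p0[0]*.01,p0[1]*.01,p0[2]*.1
for nm in(("top",),("side",),("top","side")):
    b=bfit(nm); print("board",nm,np.round(b,4))
for i in range(4): print("mark from +y",i,np.round(place(np.array([[0,(1.5-i)*.078,0]]),*b,.008),4))
ls=lines(*b)
show(S,"top","fit_t",polys+[l[[0,3]] for l in ls],(120,120,540,360),1.9)
show(S,"side","fit_s",polys+[l[[0,3]] for l in ls],(190,150,450,420),2.2)
E
python3 meas.py
```

```text
0.12 0.12 [ 0.4544 -0.0994  1.1879  0.0759]
0.12 0.1 [ 0.4554 -0.0966  1.1788  0.1787]
0.12 0.08 [ 0.4597 -0.0862  1.1775  0.3338]
0.12 0.06 [ 0.4628 -0.0784  1.1537  0.4813]
   top [ 0.4546 -0.0996  1.1886  0.0446]
   side [ 0.4534 -0.0984  1.2031  0.0877]
0.1 0.12 [0.4394 0.2817 1.2282 0.2267]
0.1 0.1 [0.4423 0.2897 1.2189 0.0792]
0.1 0.08 [0.4439 0.2937 1.1933 0.2144]
0.1 0.06 [0.447  0.3024 1.1605 0.4015]
   top [0.4429 0.2891 1.2302 0.0839]
   side [0.4418 0.2897 1.2174 0.0624]
0.08 0.12 [0.4531 0.0594 1.5986 0.3549]
0.08 0.1 [0.4528 0.07   1.5935 0.2452]
0.08 0.08 [0.4526 0.079  1.5901 0.075 ]
0.08 0.06 [0.4522 0.0823 1.601  0.2596]
   top [0.4531 0.0788 1.58   0.046 ]
   side [0.4514 0.0793 1.5971 0.0601]
0.06 0.12 [ 0.4482 -0.2944  1.3261  0.5245]
0.06 0.1 [ 0.4474 -0.295   1.308   0.4354]
0.06 0.08 [ 0.45   -0.2863  1.2771  0.3055]
0.06 0.06 [ 0.4508 -0.2828  1.1752  0.1039]
   top [ 0.4515 -0.2829  1.1677  0.0931]
   side [ 0.4498 -0.282   1.2017  0.0853]
board ('top',) [ 0.6558  0.0193 -0.0021]
board ('side',) [ 0.6538  0.0197 -0.0042]
board ('top', 'side') [ 0.6549  0.0196 -0.0023]
mark from +y 0 [[0.6551 0.1366 0.008 ]]
mark from +y 1 [[0.655  0.0586 0.008 ]]
mark from +y 2 [[ 0.6548 -0.0194  0.008 ]]
mark from +y 3 [[ 0.6546 -0.0974  0.008 ]]
```

View pics/fit_t.png

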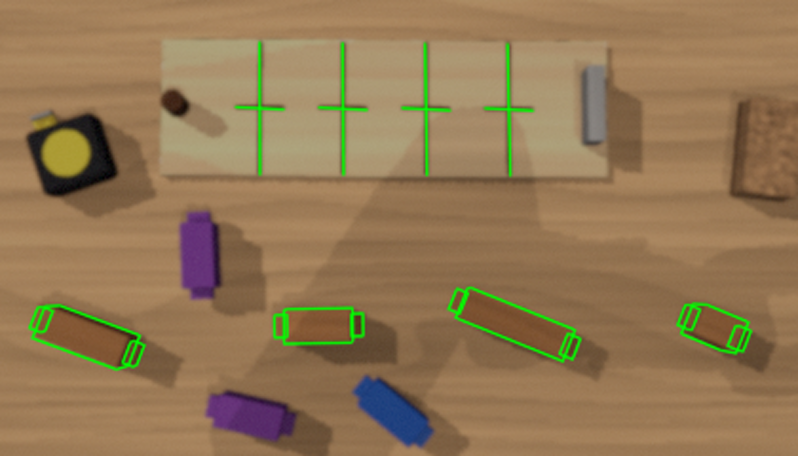

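View pics/fit_s.png

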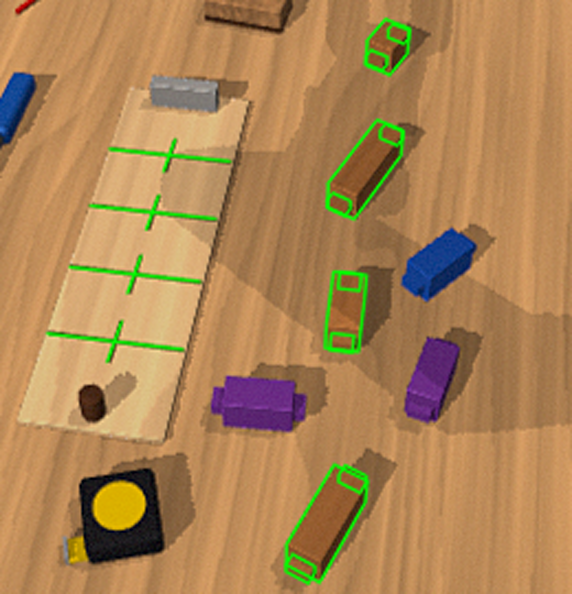

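Enlarged views show the overlays sitting on the four brown rails, and the lengths are clear: 120 at (391,288), 100 at (165,294), 80 at (287,290) and 60 at (496,291). The steel stop is at the -y end, so the order from -y is 120, 100, 80, 60.

```bash
cat > go.py <<'E'
import sys,numpy as np
from scipy.spatial.transform import Rotation as Ro
from station import manip
x,y,z,psi=map(float,sys.argv[1:5])
s=manip.sense(); R=Ro.from_quat(s["tool_rot"])
p=np.deg2rad(psi)
T=Ro.from_matrix(np.array([[np.cos(p),np.sin(p),0],[np.sin(p),-np.cos(p),0],[0,0,-1]]))
print("t",round(s["t"],2),"tcp",np.round(s["tcp_pos"]*1e3,1),"F",np.round(s["force"],1),"gap",round(s["finger_gap"],3),"q",np.round(s["q"],2))
print("offset",np.round(R.inv().apply(np.array([x,y,z])-s["tcp_pos"])*1e3,1),"angular",np.round((R.inv()*T).as_rotvec(degrees=True),1))
E
python3 go.py .4545 -.0994 .12 68.4
```

```text
t 0.2 tcp [ 251.8 -571.5  230.7] F [ 1.  -0.1  0.1] gap 1.002 q [-1.33  0.53  1.43  0.    1.18 -0.18]
offset [ 375.7 -350.3  111.3] angular [ -0.1  -0.  -44.6]
```

```bash
python3 -m crank '[{"grip":0.3,"offset":[376,-350,111],"angular":[0,0,-44.6]},{"grip":0.3,"offset":[376,-350,111],"angular":[0,0,-44.6]},{"grip":0.3,"offset":[376,-350,111],"angular":[0,0,-44.6]},{"grip":0.3,"offset":[376,-350,111],"angular":[0,0,-44.6]},{"grip":0.3,"offset":[376,-350,111],"angular":[0,0,-44.6]},{"grip":0.3,"offset":[376,-350,111],"angular":[0,0,-44.6]},{"grip":0.3,"offset":[376,-350,111],"angular":[0,0,-44.6]},{"grip":0.3,"offset":[376,-350,111],"angular":[0,0,-44.6]},{"grip":0.3,"offset":[376,-350,111],"angular":[0,0,-44.6]},{"grip":0.3,"offset":[376,-350,111],"angular":[0,0,-44.6]}]' 40; python3 go.py .4545 -.0994 .12 68.4
```

```text
t: 1.2
tcp_pos: [0.4458, -0.1214, 0.1254]
tool_rot: [0.827, 0.562, 0.0, 0.0]
force: [1.2, -0.7, 0.4]
finger_gap: 0.695
t 1.2 tcp [ 445.8 -121.4  125.4] F [ 1.2 -0.7  0.4] gap 0.695 q [-0.51  0.49  1.93  0.    0.71 -0.13]
offset [23.7 -0.   5.4] angular [ 0.   0.  -0.1]
```

```bash
python3 -m crank '[{"grip":0.3,"offset":[24,0,5],"angular":[0,0,0]},{"grip":0.3,"offset":[24,0,5],"angular":[0,0,0]},{"grip":0.3,"offset":[24,0,35],"angular":[0,0,0]},{"grip":0.3,"offset":[24,0,60],"angular":[0,0,0]},{"grip":0.3,"offset":[24,0,60],"angular":[0,0,0]}]'
python3 - <<'E'
from h import *
S=snap(); show(S,"top","a1",[],(330,230,490,350),4); show(S,"side","a1s",[],(280,120,480,280),4)
E
python3 go.py .4545 -.0994 .006 68.4
```

```text
t: 1.7
tcp_pos: [0.4523, -0.101, 0.0638]
tool_rot: [0.827, 0.561, -0.001, -0.002]
force: [0.1, -0.1, 0.7]
finger_gap: 0.7
t 1.8 tcp [ 453.8 -101.6   65.8] F [ 0. -0. -0.] gap 0.701 q [-0.46  0.61  1.96 -0.    0.56 -0.08]
offset [ 2.3 -0.1 59.8] angular [-0.   0.  -0.1]
```

View pics/a1s.png

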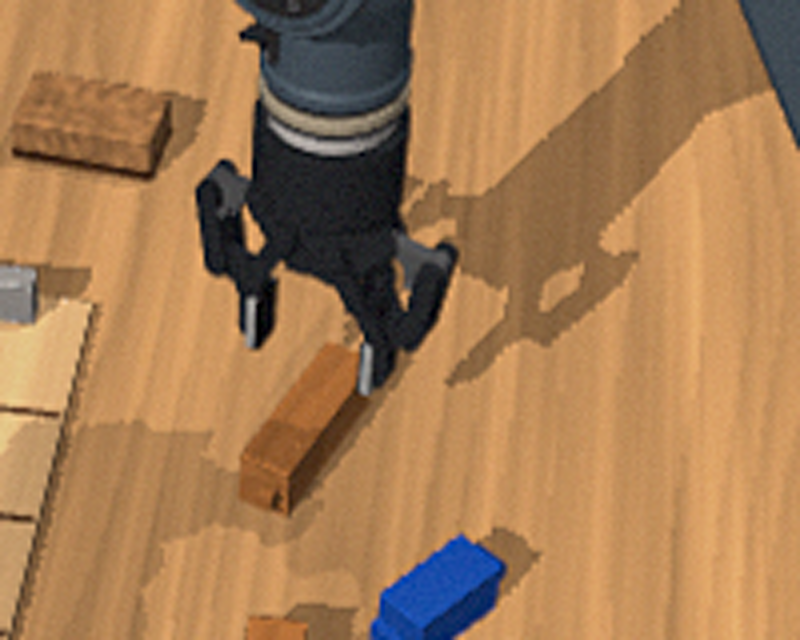

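The open gripper straddles the 120 rail, with a finger on either side and its jaws square to it. I'll descend and close.

```bash
python3 -m crank '[{"grip":0.3,"offset":[2,0,30],"angular":[0,0,0]},{"grip":0.3,"offset":[2,0,50],"angular":[0,0,0]},{"grip":0.3,"offset":[2,0,60],"angular":[0,0,0]},{"grip":0.3,"offset":[2,0,60],"angular":[0,0,0]},{"grip":0.8,"offset":[2,0,60],"angular":[0,0,0]},{"grip":0.8,"offset":[2,0,60],"angular":[0,0,0]},{"grip":0.8,"offset":[2,0,60],"angular":[0,0,0]},{"grip":0.8,"offset":[2,0,60],"angular":[0,0,0]},{"grip":0.8,"offset":[2,0,60],"angular":[0,0,0]},{"grip":0.8,"offset":[2,0,60],"angular":[0,0,0]}]' 40; python3 go.py .6546 -.0974 .12 0
```

```text
t: 2.8
tcp_pos: [0.4554, -0.0993, 0.0069]
tool_rot: [0.827, 0.562, 0.001, 0.001]
force: [-1.0, -0.9, 5.7]
finger_gap: 0.342
t 2.8 tcp [455.4 -99.3   6.9] F [-1.  -0.9  5.7] gap 0.342 q [-0.46  0.74  1.98 -0.    0.42 -0.08]
offset [  75.2  184.7 -112.7] angular [ 0.1 -0.1 68.4]
```

```bash
python3 -m crank '[{"grip":0.8,"offset":[0,0,-30],"angular":[0,0,0]},{"grip":0.8,"offset":[0,0,-70],"angular":[0,0,0]},{"grip":0.8,"offset":[20,46,-90],"angular":[0,0,8]},{"grip":0.8,"offset":[38,92,-90],"angular":[0,0,16]},{"grip":0.8,"offset":[56,138,-90],"angular":[0,0,24]},{"grip":0.8,"offset":[75,185,-90],"angular":[0,0,32]},{"grip":0.8,"offset":[75,185,-90],"angular":[0,0,40]},{"grip":0.8,"offset":[75,185,-90],"angular":[0,0,48]},{"grip":0.8,"offset":[75,185,-90],"angular":[0,0,56]},{"grip":0.8,"offset":[75,185,-90],"angular":[0,0,64]}]'; python3 -m crank '[{"grip":0.8,"offset":[0,0,0],"angular":[0,0,4.4]},{"grip":0.8,"offset":[0,0,0],"angular":[0,0,4.4]},{"grip":0.8,"offset":[0,0,0],"angular":[0,0,4.4]}]'; python3 go.py .6546 -.0974 .045 0
python3 - <<'E'
from h import *
S=snap(); show(S,"top","a2",[],(330,120,490,240),4); show(S,"side","a2s",[],(180,120,380,280),4)
E
```

```text
t: 3.8
tcp_pos: [0.6537, -0.0969, 0.0955]
tool_rot: [0.999, 0.035, -0.001, -0.0]
force: [0.3, 0.1, -2.3]
finger_gap: 0.348
t: 4.1
tcp_pos: [0.654, -0.0972, 0.0957]
tool_rot: [1.0, 0.001, -0.0, -0.0]
force: [0.3, 0.1, -0.5]
finger_gap: 0.346
t 4.1 tcp [654.  -97.2  95.7] F [ 0.3  0.1 -0.5] gap 0.346 q [-0.32  0.74  1.44 -0.    0.96  1.25]
offset [ 0.7  0.2 50.7] angular [-0.   0.   0.1]
```

View pics/a2s.png

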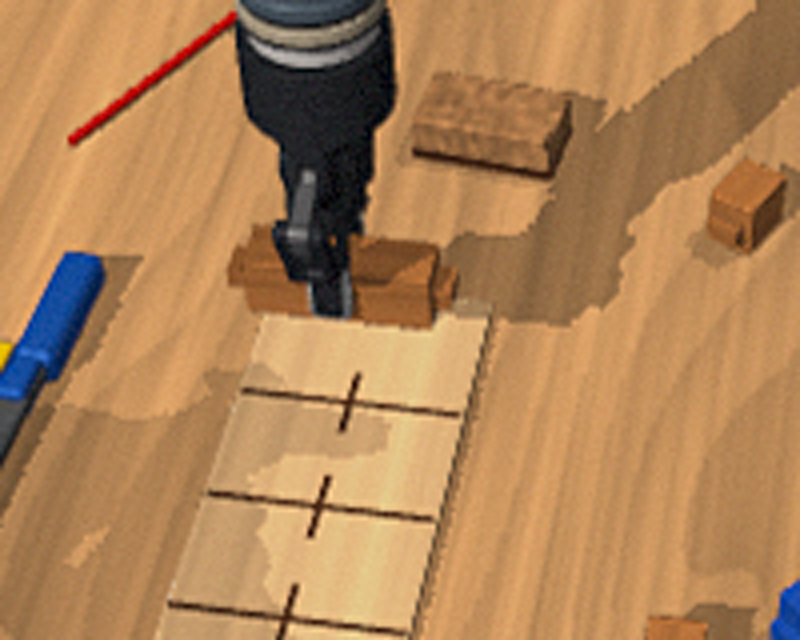

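```bash
python3 -m crank '[{"grip":0.8,"offset":[1,0,40],"angular":[0,0,0]},{"grip":0.8,"offset":[1,0,65],"angular":[0,0,0]},{"grip":0.8,"offset":[1,0,75],"angular":[0,0,0]},{"grip":0.8,"offset":[1,0,80],"angular":[0,0,0]},{"grip":0.8,"offset":[1,0,80],"angular":[0,0,0]},{"grip":0.8,"offset":[1,0,80],"angular":[0,0,0]}]'; python3 go.py .655 -.0974 .015 0
```

```text
t: 4.8
tcp_pos: [0.6565, -0.0977, 0.0169]
tool_rot: [1.0, -0.0, 0.001, 0.0]
force: [-0.0, -0.1, -1.0]
finger_gap: 0.343
t 4.8 tcp [656.5 -97.7  16.9] F [-0.  -0.1 -1. ] gap 0.343 q [-0.32  0.85  1.46  0.    0.83  1.26]
offset [-1.5 -0.3  1.9] angular [ 0.  -0.2 -0. ]
```

```bash
python3 -m crank '[{"grip":0.8,"offset":[-0.5,0,2],"angular":[0,0,0]},{"grip":0.8,"offset":[-0.5,0,2],"angular":[0,0,0]},{"grip":0.3,"offset":[-0.5,0,1],"angular":[0,0,0]},{"grip":0.3,"offset":[-0.5,0,1],"angular":[0,0,0]},{"grip":0.3,"offset":[-0.5,0,1],"angular":[0,0,0]},{"grip":0.3,"offset":[-0.5,0,1],"angular":[0,0,0]},{"grip":0.3,"offset":[-0.5,0,-30],"angular":[0,0,0]},{"grip":0.3,"offset":[-0.5,0,-70],"angular":[0,0,0]},{"grip":0.3,"offset":[-0.5,0,-70],"angular":[0,0,0]}]'; python3 go.py .4425 .2895 .085 70.0
```

```text
t: 5.7
tcp_pos: [0.6588, -0.0985, 0.0911]
tool_rot: [1.0, -0.0, 0.005, 0.002]
force: [0.5, 0.1, 0.2]
finger_gap: 0.699
t 5.7 tcp [658.8 -98.5  91.1] F [0.5 0.1 0.2] gap 0.699 q [-0.32  0.75  1.44  0.    0.95  1.26]
offset [-216.5 -387.9    2.6] angular [  0.5  -0.4 -70. ]
```

```bash
python3 -m crank '[{"grip":0.3,"offset":[-216,-388,0],"angular":[0,0,-70]},{"grip":0.3,"offset":[-216,-388,0],"angular":[0,0,-70]},{"grip":0.3,"offset":[-216,-388,0],"angular":[0,0,-70]},{"grip":0.3,"offset":[-216,-388,0],"angular":[0,0,-70]},{"grip":0.3,"offset":[-216,-388,0],"angular":[0,0,-70]},{"grip":0.3,"offset":[-216,-388,0],"angular":[0,0,-70]},{"grip":0.3,"offset":[-216,-388,0],"angular":[0,0,-70]},{"grip":0.3,"offset":[-216,-388,0],"angular":[0,0,-70]},{"grip":0.3,"offset":[-216,-388,0],"angular":[0,0,-70]},{"grip":0.3,"offset":[-216,-388,0],"angular":[0,0,-70]}]'; python3 -m crank '[{"grip":0.3,"offset":[0,0,0],"angular":[0,0,0]}]';python3 go.py .4425 .2895 .006 70.0
cat > check.py <<'E'
import sys
from h import *
S=snap(); polys=[]
T={.12:(.6546,-.0974),.10:(.6548,-.0194),.08:(.655,.0586),.06:(.6551,.1366)}
for a in sys.argv[1:]:
    L=float(a); x,y=T[L]
    r=fit_rail(S,L,x,y,0,.008); print(L,"err mm",np.round([(r[0]-x)*1e3,(r[1]-y)*1e3],1),"yaw",round(np.rad2deg(r[2])+.13,1),"cost",round(r[3],3))
    for n in S:
        q=fit_rail(S,L,x,y,0,.008,names=(n,)); bx,by=dict(top=(.6558+.0*x,0),side=(.6538,0))[n]
        print("  ",n,np.round([(q[0]-bx)*1e3,(q[1]-y)*1e3,np.rad2deg(q[2])],1),round(q[3],3))
    polys+=[place(b,*r[:3],.008) for b in railboxes(L)]
show(S,"top","c%s"%len(sys.argv),polys,(190,120,450,230),3); show(S,"side","cs%s"%len(sys.argv),polys,(180,120,380,360),2.5)
E
python3 check.py .12
```

```text
t: 6.7
tcp_pos: [0.4349, 0.2945, 0.0852]
tool_rot: [0.817, 0.576, -0.001, -0.001]
force: [-0.5, -0.5, 0.5]
finger_gap: 0.7
t: 6.8
tcp_pos: [0.4382, 0.2916, 0.0854]
tool_rot: [0.818, 0.575, -0.0, 0.0]
force: [0.2, -0.7, -0.0]
finger_gap: 0.704
t 6.8 tcp [438.2 291.6  85.4] F [ 0.2 -0.7 -0. ] gap 0.704 q [ 0.37  0.62  1.8  -0.    0.72  0.72]
offset [-0.5  4.8 79.4] angular [-0.   0.   0.1]
0.12 err mm [-1.2  1.6] yaw -1.4 cost 0.118
   top [-2.   1.5 -1.9] 0.133
   side [-2.1  2.2 -1.3] 0.099
```

View pics/c2.png

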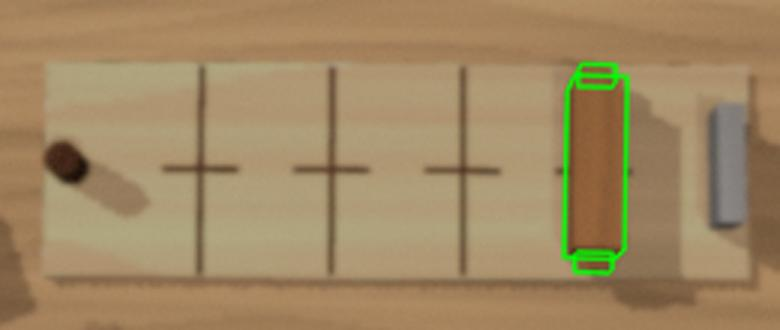

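View pics/cs2.png

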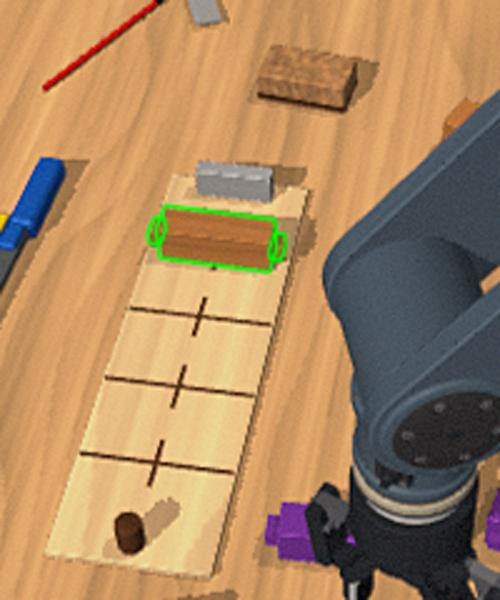

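The 120 rail is on the stop-side mark, with its tick ends showing either side at (557,171) and (631,171) in the crop. The fit error is about 1-2 mm and 1.4°. I'll do rail 100 next.

```bash
python3 go.py .4425 .2895 .006 70.0
```

```text
t 6.9 tcp [439.6 290.2  85.5] F [-0.8  0.3  0.1] gap 0.702 q [ 0.37  0.62  1.8  -0.    0.72  0.72]
offset [ 0.4  2.9 79.5] angular [ 0.   0.  -0.1]
```

```bash
python3 -m crank '[{"grip":0.3,"offset":[0,1,15],"angular":[0,0,0]},{"grip":0.3,"offset":[0,1,30],"angular":[0,0,0]},{"grip":0.3,"offset":[0,1,35],"angular":[0,0,0]},{"grip":0.3,"offset":[0,1,35],"angular":[0,0,0]},{"grip":0.3,"offset":[0,1,35],"angular":[0,0,0]}]';python3 go.py .4425 .2895 .006 70.0
python3 - <<'E'
from h import *
S=snap(); show(S,"side","b1s",[],(270,300,430,420),4)
E
```

```text
t: 7.4
tcp_pos: [0.4407, 0.2898, 0.0509]
tool_rot: [0.82, 0.573, 0.0, 0.0]
force: [-0.4, 0.6, 0.5]
finger_gap: 0.702
t 7.4 tcp [440.7 289.8  50.9] F [-0.4  0.6  0.5] gap 0.702 q [ 0.37  0.69  1.81 -0.    0.64  0.72]
offset [ 0.3  1.8 44.9] angular [ 0.  -0.  -0.1]
```

View pics/b1s.png

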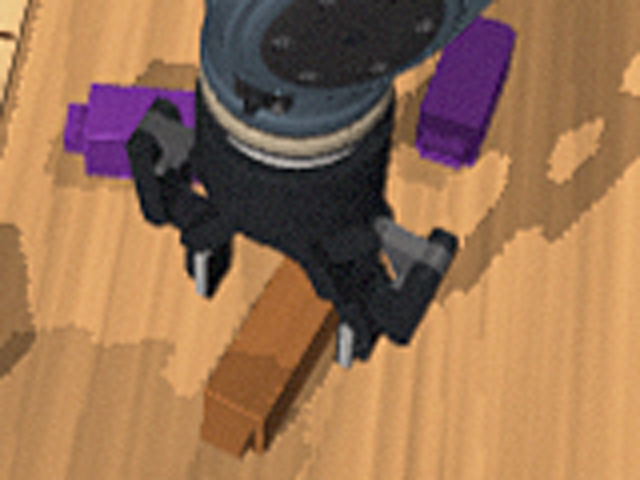

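The fingers straddle the 100 rail, so I'll descend and grip.

```bash
python3 -m crank '[{"grip":0.3,"offset":[0.5,1.5,25],"angular":[0,0,0]},{"grip":0.3,"offset":[0.5,1.5,45],"angular":[0,0,0]},{"grip":0.3,"offset":[0.5,1.5,45],"angular":[0,0,0]},{"grip":0.3,"offset":[0.5,1.5,45],"angular":[0,0,0]},{"grip":0.8,"offset":[0.5,1.5,45],"angular":[0,0,0]},{"grip":0.8,"offset":[0.5,1.5,45],"angular":[0,0,0]},{"grip":0.8,"offset":[0.5,1.5,45],"angular":[0,0,0]},{"grip":0.8,"offset":[0.5,1.5,45],"angular":[0,0,0]},{"grip":0.8,"offset":[0.5,1.5,45],"angular":[0,0,0]},{"grip":0.8,"offset":[0.5,1.5,45],"angular":[0,0,0]}]'; python3 go.py .6548 -.0194 .1 0
```

```text
t: 8.5
tcp_pos: [0.4424, 0.2907, 0.0069]
tool_rot: [0.819, 0.573, 0.001, 0.0]
force: [-0.4, -0.1, 6.3]
finger_gap: 0.346
t 8.5 tcp [442.4 290.7   6.9] F [-0.4 -0.1  6.3] gap 0.346 q [0.37 0.77 1.82 0.   0.55 0.72]
offset [-218.5  306.   -92.9] angular [ 0.  -0.1 70. ]
```

```bash
python3 -m crank '[{"grip":0.8,"offset":[0,0,-30],"angular":[0,0,0]},{"grip":0.8,"offset":[0,0,-75],"angular":[0,0,0]},{"grip":0.8,"offset":[-28,38,-93],"angular":[0,0,8]},{"grip":0.8,"offset":[-56,76,-93],"angular":[0,0,16]},{"grip":0.8,"offset":[-84,114,-93],"angular":[0,0,24]},{"grip":0.8,"offset":[-112,154,-93],"angular":[0,0,32]},{"grip":0.8,"offset":[-140,192,-93],"angular":[0,0,40]},{"grip":0.8,"offset":[-168,230,-93],"angular":[0,0,48]},{"grip":0.8,"offset":[-196,268,-93],"angular":[0,0,56]},{"grip":0.8,"offset":[-217,306,-93],"angular":[0,0,64]}]'; python3 -m crank '[{"grip":0.8,"offset":[0,0,0],"angular":[0,0,6]},{"grip":0.8,"offset":[0,0,0],"angular":[0,0,6]},{"grip":0.8,"offset":[0,0,0],"angular":[0,0,6]},{"grip":0.8,"offset":[0,0,0],"angular":[0,0,6]},{"grip":0.8,"offset":[0,0,0],"angular":[0,0,6]}]'; python3 go.py .6565 -.0205 .015 0
```

```text
t: 9.5
tcp_pos: [0.6547, -0.0206, 0.0986]
tool_rot: [0.999, 0.049, -0.001, -0.0]
force: [0.3, 0.4, -2.0]
finger_gap: 0.343
t: 10.0
tcp_pos: [0.654, -0.0172, 0.0987]
tool_rot: [1.0, 0.001, -0.0, -0.0]
force: [0.5, 0.1, -1.3]
finger_gap: 0.345
t 10.0 tcp [654.  -17.2  98.7] F [ 0.5  0.1 -1.3] gap 0.345 q [-0.2   0.73  1.46  0.    0.96  1.37]
offset [ 2.6  3.3 83.7] angular [-0.   0.   0.1]
```

```bash
python3 -m crank '[{"grip":0.8,"offset":[2.5,3.5,40],"angular":[0,0,0]},{"grip":0.8,"offset":[2.5,3.5,65],"angular":[0,0,0]},{"grip":0.8,"offset":[2.5,3.5,75],"angular":[0,0,0]},{"grip":0.8,"offset":[2.5,3.5,78],"angular":[0,0,0]},{"grip":0.8,"offset":[2.5,3.5,78],"angular":[0,0,0]},{"grip":0.8,"offset":[2.5,3.5,78],"angular":[0,0,0]},{"grip":0.8,"offset":[2.5,3.5,78],"angular":[0,0,0]}]'; python3 go.py .6565 -.0205 .015 0
```

```text
t: 10.7
tcp_pos: [0.6583, -0.0219, 0.0222]
tool_rot: [1.0, -0.0, 0.001, 0.0]
force: [0.6, -0.2, -1.2]
finger_gap: 0.342
t 10.7 tcp [658.3 -21.9  22.2] F [ 0.6 -0.2 -1.2] gap 0.342 q [-0.2   0.84  1.48 -0.    0.83  1.37]
offset [-1.8 -1.4  7.2] angular [ 0.  -0.2 -0. ]
```

```bash
python3 -m crank '[{"grip":0.8,"offset":[0,0,4],"angular":[0,0,0]},{"grip":0.8,"offset":[0,0,4],"angular":[0,0,0]},{"grip":0.8,"offset":[0,0,4],"angular":[0,0,0]},{"grip":0.8,"offset":[0,0,4],"angular":[0,0,0]},{"grip":0.8,"offset":[0,0,4],"angular":[0,0,0]}]'; python3 go.py .6565 -.0205 .015 0; python3 check.py .12
```

```text
t: 11.2
tcp_pos: [0.6572, -0.0218, 0.0167]
tool_rot: [1.0, -0.0, 0.0, -0.0]
force: [-0.6, -0.2, -0.8]
finger_gap: 0.342
t 11.2 tcp [657.2 -21.8  16.7] F [-0.6 -0.2 -0.8] gap 0.342 q [-0.2   0.85  1.48  0.    0.82  1.37]
offset [-0.7 -1.3  1.7] angular [-0. -0. -0.]
0.12 err mm [-3.   2.8] yaw -0.6 cost 0.809
   top [-1.2  0.   0. ] 1.0
   side [-2.2  2.8 -0.8] 0.618
```

```bash
python3 -m crank '[{"grip":0.8,"offset":[-0.5,-1,2],"angular":[0,0,0]},{"grip":0.8,"offset":[-0.5,-1,2],"angular":[0,0,0]},{"grip":0.8,"offset":[-0.5,-1,2],"angular":[0,0,0]},{"grip":0.3,"offset":[-0.5,-1,2],"angular":[0,0,0]},{"grip":0.3,"offset":[-0.5,-1,2],"angular":[0,0,0]},{"grip":0.3,"offset":[-0.5,-1,2],"angular":[0,0,0]},{"grip":0.3,"offset":[-0.5,-1,2],"angular":[0,0,0]},{"grip":0.3,"offset":[-0.5,-1,-30],"angular":[0,0,0]},{"grip":0.3,"offset":[-0.5,-1,-70],"angular":[0,0,0]},{"grip":0.3,"offset":[-0.5,-1,-70],"angular":[0,0,0]}]'; python3 go.py .4525 .079 .085 91
```

```text
t: 12.3
tcp_pos: [0.6608, -0.0215, 0.0923]
tool_rot: [1.0, -0.0, 0.006, 0.001]
force: [1.1, 0.0, 0.5]
finger_gap: 0.697
t 12.3 tcp [660.8 -21.5  92.3] F [1.1 0.  0.5] gap 0.697 q [-0.2   0.74  1.45  0.    0.94  1.37]
offset [-208.4 -100.5    4.7] angular [  0.6  -0.4 -91. ]
```

```bash
python3 -m crank '[{"grip":0.3,"offset":[-205,-100,5],"angular":[0,0,-91]},{"grip":0.3,"offset":[-205,-100,5],"angular":[0,0,-91]},{"grip":0.3,"offset":[-205,-100,5],"angular":[0,0,-91]},{"grip":0.3,"offset":[-205,-100,5],"angular":[0,0,-91]},{"grip":0.3,"offset":[-205,-100,5],"angular":[0,0,-91]},{"grip":0.3,"offset":[-205,-100,5],"angular":[0,0,-91]},{"grip":0.3,"offset":[-205,-100,5],"angular":[0,0,-91]},{"grip":0.3,"offset":[-205,-100,5],"angular":[0,0,-91]},{"grip":0.3,"offset":[-205,-100,5],"angular":[0,0,-91]},{"grip":0.3,"offset":[-205,-100,5],"angular":[0,0,-91]}]'; python3 -m crank '[{"grip":0.3,"offset":[0,0,0],"angular":[0,0,-5]},{"grip":0.3,"offset":[0,0,0],"angular":[0,0,-5]},{"grip":0.3,"offset":[0,0,0],"angular":[0,0,-5]},{"grip":0.3,"offset":[0,0,0],"angular":[0,0,-5]}]'; python3 check.py .12 .1; python3 go.py .4525 .079 .006 91
```

```text
t: 13.3
tcp_pos: [0.4516, 0.0793, 0.0815]
tool_rot: [0.73, 0.684, -0.0, -0.0]
force: [0.5, 0.3, 0.8]
finger_gap: 0.699
t: 13.7
tcp_pos: [0.4517, 0.0793, 0.0816]
tool_rot: [0.702, 0.712, -0.0, -0.0]
force: [-0.2, 0.5, -0.7]
finger_gap: 0.701
0.12 err mm [-1.6  1.7] yaw -1.4 cost 0.259
   top [-1.1  1.2 -1.9] 0.148
   side [-2.2  2.5 -1.2] 0.366
0.1 err mm [-0.9  0.1] yaw -2.0 cost 0.312
   top [-0.8 -0.1 -2.4] 0.158
   side [-0.8  1.4 -1.3] 0.463
t 13.8 tcp [451.7  79.3  81.7] F [-0.8  0.9 -0. ] gap 0.699 q [-0.07  0.58  1.97  0.    0.59 -0.09]
offset [-0.3  0.8 75.7] angular [-0.  -0.  -0.1]
```

View pics/c3.png

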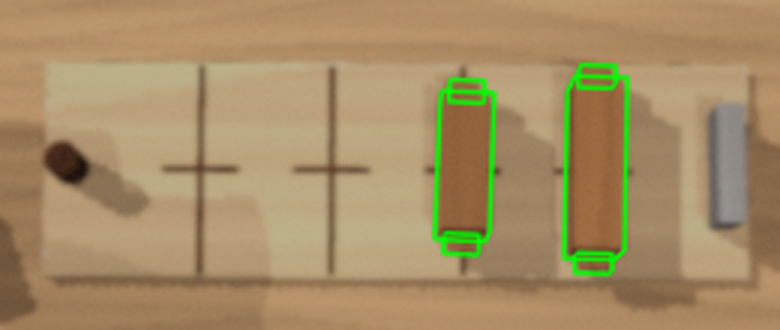

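View pics/cs3.png

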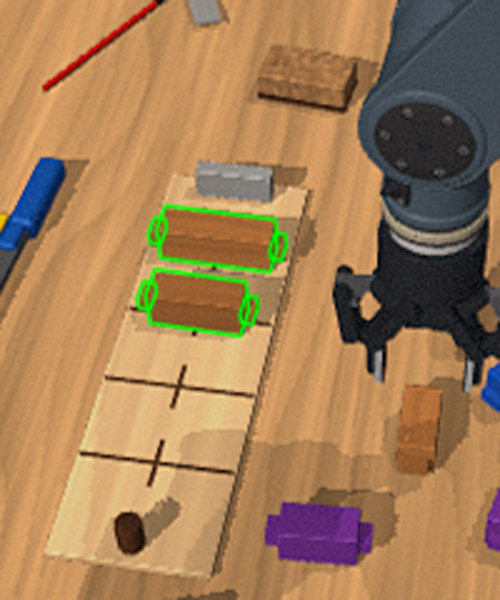

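Both rails sit centred on their marks to within about 1-2 mm. In the side view the open jaws are above the brown 80 rail, whose top is at (420,415) in the crop; the purple and blue pieces are beside it. I'll go down on the 80 rail.

```bash
python3 -m crank '[{"grip":0.3,"offset":[0,0.5,25],"angular":[0,0,0]},{"grip":0.3,"offset":[0,0.5,45],"angular":[0,0,0]},{"grip":0.3,"offset":[0,0.5,65],"angular":[0,0,0]},{"grip":0.3,"offset":[0,0.5,75],"angular":[0,0,0]},{"grip":0.3,"offset":[0,0.5,75],"angular":[0,0,0]},{"grip":0.8,"offset":[0,0.5,75],"angular":[0,0,0]},{"grip":0.8,"offset":[0,0.5,75],"angular":[0,0,0]},{"grip":0.8,"offset":[0,0.5,75],"angular":[0,0,0]},{"grip":0.8,"offset":[0,0.5,75],"angular":[0,0,0]},{"grip":0.8,"offset":[0,0.5,75],"angular":[0,0,0]}]'; python3 go.py .655 .0586 .1 0
```

```text
t: 14.8
tcp_pos: [0.4528, 0.0793, 0.0076]
tool_rot: [0.701, 0.713, 0.001, 0.001]
force: [0.4, -0.2, 6.5]
finger_gap: 0.342
t 14.8 tcp [452.8  79.3   7.6] F [ 0.4 -0.2  6.5] gap 0.342 q [-0.07  0.74  2.    0.    0.4  -0.09]
offset [-23.9 202.  -92.1] angular [ 0.1 -0.1 90.9]
```

```bash
python3 -m crank '[{"grip":0.8,"offset":[0,0,-30],"angular":[0,0,0]},{"grip":0.8,"offset":[0,0,-75],"angular":[0,0,0]},{"grip":0.8,"offset":[-4,32,-92],"angular":[0,0,8]},{"grip":0.8,"offset":[-8,64,-92],"angular":[0,0,16]},{"grip":0.8,"offset":[-12,96,-92],"angular":[0,0,24]},{"grip":0.8,"offset":[-16,128,-92],"angular":[0,0,32]},{"grip":0.8,"offset":[-20,160,-92],"angular":[0,0,40]},{"grip":0.8,"offset":[-23,190,-92],"angular":[0,0,48]},{"grip":0.8,"offset":[-23,203,-92],"angular":[0,0,56]},{"grip":0.8,"offset":[-23,203,-92],"angular":[0,0,64]}]'; python3 -m crank '[{"grip":0.8,"offset":[0,0,0],"angular":[0,0,8]},{"grip":0.8,"offset":[0,0,0],"angular":[0,0,16]},{"grip":0.8,"offset":[0,0,0],"angular":[0,0,24]},{"grip":0.8,"offset":[0,0,0],"angular":[0,0,27]},{"grip":0.8,"offset":[0,0,0],"angular":[0,0,27]},{"grip":0.8,"offset":[0,0,0],"angular":[0,0,27]}]'; python3 go.py .656 .0578 .015 0
```

```text
t: 15.8
tcp_pos: [0.6579, 0.0591, 0.0986]
tool_rot: [0.973, 0.23, 0.001, 0.0]
force: [-0.9, 0.9, -0.8]
finger_gap: 0.346
t: 16.4
tcp_pos: [0.6552, 0.0595, 0.0986]
tool_rot: [1.0, -0.0, -0.0, -0.0]
force: [0.7, 0.5, -0.9]
finger_gap: 0.346
t 16.4 tcp [655.2  59.5  98.6] F [ 0.7  0.5 -0.9] gap 0.346 q [-0.08  0.73  1.45 -0.    0.96  1.49]
offset [ 0.9  1.8 83.6] angular [-0.  0. -0.]
```

```bash
python3 -m crank '[{"grip":0.8,"offset":[0,2,40],"angular":[0,0,0]},{"grip":0.8,"offset":[0,2,65],"angular":[0,0,0]},{"grip":0.8,"offset":[0,2,75],"angular":[0,0,0]},{"grip":0.8,"offset":[0,2,81],"angular":[0,0,0]},{"grip":0.8,"offset":[0,2,81],"angular":[0,0,0]},{"grip":0.8,"offset":[0,2,81],"angular":[0,0,0]},{"grip":0.8,"offset":[0,2,81],"angular":[0,0,0]},{"grip":0.8,"offset":[0,2,81],"angular":[0,0,0]},{"grip":0.8,"offset":[0,2,81],"angular":[0,0,0]}]'; python3 go.py .656 .0578 .016 0
```

```text
t: 17.3
tcp_pos: [0.656, 0.0575, 0.0185]
tool_rot: [1.0, -0.001, 0.001, 0.0]
force: [0.2, 0.1, -0.2]
finger_gap: 0.344
t 17.3 tcp [656.   57.5  18.5] F [ 0.2  0.1 -0.2] gap 0.344 q [-0.08  0.84  1.48 -0.    0.82  1.49]
offset [-0.  -0.3  2.5] angular [ 0.  -0.1 -0.1]
```

```bash
python3 -m crank '[{"grip":0.8,"offset":[0,0,3],"angular":[0,0,0]},{"grip":0.8,"offset":[0,0,3],"angular":[0,0,0]},{"grip":0.8,"offset":[0,0,3],"angular":[0,0,0]},{"grip":0.3,"offset":[0,0,2.5],"angular":[0,0,0]},{"grip":0.3,"offset":[0,0,2.5],"angular":[0,0,0]},{"grip":0.3,"offset":[0,0,2.5],"angular":[0,0,0]},{"grip":0.3,"offset":[0,0,2.5],"angular":[0,0,0]},{"grip":0.3,"offset":[0,0,-30],"angular":[0,0,0]},{"grip":0.3,"offset":[0,0,-70],"angular":[0,0,0]},{"grip":0.3,"offset":[0,0,-70],"angular":[0,0,0]}]'; python3 go.py .4508 -.2828 .085 67.5
```

```text
t: 18.3
tcp_pos: [0.6598, 0.0573, 0.0931]
tool_rot: [1.0, -0.001, 0.006, 0.0]
force: [1.8, -0.7, 0.1]
finger_gap: 0.695
t 18.3 tcp [659.8  57.3  93.1] F [ 1.8 -0.7  0.1] gap 0.695 q [-0.08  0.74  1.45  0.    0.94  1.49]
offset [-208.6  340.4    6.1] angular [  0.4  -0.5 -67.6]
```

```bash
python3 -m crank '[{"grip":0.3,"offset":[-205,340,0],"angular":[0,0,-67.5]},{"grip":0.3,"offset":[-205,340,0],"angular":[0,0,-67.5]},{"grip":0.3,"offset":[-205,340,0],"angular":[0,0,-67.5]},{"grip":0.3,"offset":[-205,340,0],"angular":[0,0,-67.5]},{"grip":0.3,"offset":[-205,340,0],"angular":[0,0,-67.5]},{"grip":0.3,"offset":[-205,340,0],"angular":[0,0,-67.5]},{"grip":0.3,"offset":[-205,340,0],"angular":[0,0,-67.5]},{"grip":0.3,"offset":[-205,340,0],"angular":[0,0,-67.5]},{"grip":0.3,"offset":[-205,340,0],"angular":[0,0,-67.5]},{"grip":0.3,"offset":[-205,340,0],"angular":[0,0,-67.5]}]'; python3 -m crank '[{"grip":0.3,"offset":[0,0,10],"angular":[0,0,0]},{"grip":0.3,"offset":[0,0,20],"angular":[0,0,0]},{"grip":0.3,"offset":[0,0,25],"angular":[0,0,0]},{"grip":0.3,"offset":[0,0,25],"angular":[0,0,0]},{"grip":0.3,"offset":[0,0,25],"angular":[0,0,0]}]'; python3 check.py .12 .1 .08; python3 go.py .4508 -.2828 .006 67.5
python3 - <<'E'
from h import *
S=snap(); show(S,"side","d1s",[],(310,110,450,215),5)
E
```

```text
t: 19.3
tcp_pos: [0.4486, -0.2851, 0.0873]
tool_rot: [0.833, 0.553, -0.0, 0.0]
force: [-0.1, 0.3, -0.5]
finger_gap: 0.703
t: 19.8
tcp_pos: [0.4503, -0.2812, 0.0623]
tool_rot: [0.832, 0.555, -0.0, -0.0]
force: [-0.1, -0.4, -0.3]
finger_gap: 0.704
0.12 err mm [-1.7  1.6] yaw -1.4 cost 0.249
   top [-2.   1.4 -1.7] 0.132
   side [-2.2  2.6 -1. ] 0.363
0.1 err mm [-0.9  0.1] yaw -1.3 cost 0.347
   top [-0.9  0.  -0.1] 0.143
   side [-0.8  1.1 -0.9] 0.546
0.08 err mm [-1.6  0.6] yaw 2.0 cost 0.288
   top [-1.9  0.3  3.2] 0.141
   side [-1.1  1.3 -1.6] 0.428
t 19.9 tcp [ 450.5 -281.8   62.8] F [ 0.2  0.6 -0.7] gap 0.699 q [-0.77  0.67  1.8  -0.    0.68 -0.38]
offset [-0.8  0.7 56.8] angular [ 0.  0. -0.]
```

View pics/c4.png

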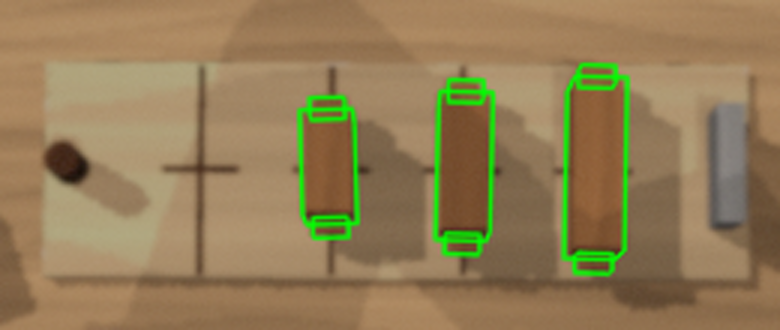

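View pics/d1s.png

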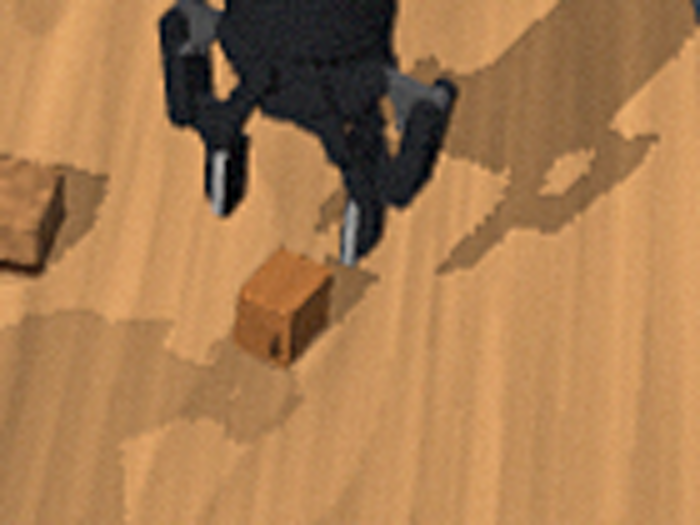

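Three rails are now set out, each centred to about 1.5 mm, and the jaws stand over the 60 rail. Next I'll descend and grip it.

```bash
python3 -m crank '[{"grip":0.3,"offset":[-0.5,0.5,25],"angular":[0,0,0]},{"grip":0.3,"offset":[-0.5,0.5,45],"angular":[0,0,0]},{"grip":0.3,"offset":[-0.5,0.5,56],"angular":[0,0,0]},{"grip":0.3,"offset":[-0.5,0.5,56],"angular":[0,0,0]},{"grip":0.3,"offset":[-0.5,0.5,56],"angular":[0,0,0]},{"grip":0.8,"offset":[-0.5,0.5,56],"angular":[0,0,0]},{"grip":0.8,"offset":[-0.5,0.5,56],"angular":[0,0,0]},{"grip":0.8,"offset":[-0.5,0.5,56],"angular":[0,0,0]},{"grip":0.8,"offset":[-0.5,0.5,56],"angular":[0,0,0]},{"grip":0.8,"offset":[-0.5,0.5,56],"angular":[0,0,0]}]'; python3 go.py .6551 .1366 .1 0
```

```text
t: 21.0
tcp_pos: [0.4508, -0.2833, 0.0077]
tool_rot: [0.832, 0.555, 0.0, 0.001]
force: [0.2, 0.5, 6.0]
finger_gap: 0.343
t 21.0 tcp [ 450.8 -283.3    7.7] F [0.2 0.5 6. ] gap 0.343 q [-0.77  0.77  1.81  0.    0.56 -0.38]
offset [466.1  27.4 -92.6] angular [ 0.1 -0.  67.4]
```

```bash
python3 -m crank '[{"grip":0.8,"offset":[0,0,-30],"angular":[0,0,0]},{"grip":0.8,"offset":[0,0,-75],"angular":[0,0,0]},{"grip":0.8,"offset":[45,3,-92],"angular":[0,0,7]},{"grip":0.8,"offset":[93,6,-92],"angular":[0,0,14]},{"grip":0.8,"offset":[141,9,-92],"angular":[0,0,21]},{"grip":0.8,"offset":[189,12,-92],"angular":[0,0,28]},{"grip":0.8,"offset":[237,15,-92],"angular":[0,0,35]},{"grip":0.8,"offset":[285,18,-92],"angular":[0,0,42]},{"grip":0.8,"offset":[333,21,-92],"angular":[0,0,49]},{"grip":0.8,"offset":[381,24,-92],"angular":[0,0,56]}]'; python3 go.py .656 .1358 .1 0
```

```text
t: 22.0
tcp_pos: [0.619, 0.0618, 0.0986]
tool_rot: [0.995, 0.097, -0.0, 0.0]
force: [0.5, -0.8, -0.4]
finger_gap: 0.343
t 22.0 tcp [619.   61.8  98.6] F [ 0.5 -0.8 -0.4] gap 0.343 q [-0.08  0.69  1.55 -0.    0.9   1.3 ]
offset [ 50.6 -65.5  -1.4] angular [ 0.   0.  11.1]
```

```bash
python3 -m crank '[{"grip":0.8,"offset":[25,-32,0],"angular":[0,0,6]},{"grip":0.8,"offset":[50,-65,0],"angular":[0,0,11]},{"grip":0.8,"offset":[50,-65,0],"angular":[0,0,11]},{"grip":0.8,"offset":[50,-65,0],"angular":[0,0,11]},{"grip":0.8,"offset":[50,-65,0],"angular":[0,0,11]},{"grip":0.8,"offset":[50,-65,0],"angular":[0,0,11]}]'; python3 go.py .656 .1358 .016 0
```

```text
t: 22.6
tcp_pos: [0.6543, 0.1319, 0.0985]
tool_rot: [1.0, 0.003, -0.001, 0.0]
force: [0.4, 0.5, -0.9]
finger_gap: 0.351
t 22.6 tcp [654.3 131.9  98.5] F [ 0.4  0.5 -0.9] gap 0.351 q [ 0.03  0.74  1.42 -0.    0.98  1.6 ]
offset [ 1.9 -3.9 82.5] angular [0.  0.1 0.3]
```

```bash
python3 -m crank '[{"grip":0.8,"offset":[1,-4,40],"angular":[0,0,0.3]},{"grip":0.8,"offset":[1,-4,65],"angular":[0,0,0.3]},{"grip":0.8,"offset":[1,-4,75],"angular":[0,0,0.3]},{"grip":0.8,"offset":[1,-4,80],"angular":[0,0,0.3]},{"grip":0.8,"offset":[1,-4,80],"angular":[0,0,0.3]},{"grip":0.8,"offset":[1,-4,80],"angular":[0,0,0.3]},{"grip":0.8,"offset":[1,-4,80],"angular":[0,0,0.3]},{"grip":0.8,"offset":[1,-4,80],"angular":[0,0,0.3]},{"grip":0.8,"offset":[1,-4,80],"angular":[0,0,0.3]}]'; python3 go.py .656 .1358 .016 0
```

```text
t: 23.5
tcp_pos: [0.6564, 0.1375, 0.0195]
tool_rot: [1.0, 0.001, 0.001, -0.0]
force: [1.1, -0.3, -0.4]
finger_gap: 0.343
t 23.5 tcp [656.4 137.5  19.5] F [ 1.1 -0.3 -0.4] gap 0.343 q [0.04 0.85 1.44 0.   0.85 1.61]
offset [-0.4  1.7  3.5] angular [-0.  -0.1  0.1]
```

```bash
python3 -m crank '[{"grip":0.8,"offset":[0,1.5,4],"angular":[0,0,0]},{"grip":0.8,"offset":[0,1.5,4],"angular":[0,0,0]},{"grip":0.8,"offset":[0,1.5,4],"angular":[0,0,0]},{"grip":0.3,"offset":[0,1.5,3.5],"angular":[0,0,0]},{"grip":0.3,"offset":[0,1.5,3.5],"angular":[0,0,0]},{"grip":0.3,"offset":[0,1.5,3.5],"angular":[0,0,0]},{"grip":0.3,"offset":[0,1.5,3.5],"angular":[0,0,0]},{"grip":0.3,"offset":[0,1.5,-30],"angular":[0,0,0]},{"grip":0.3,"offset":[0,1.5,-70],"angular":[0,0,0]},{"grip":0.3,"offset":[0,1.5,-90],"angular":[0,0,0]}]'; python3 go.py .4 -.4 .2 0
```

```text
t: 24.5
tcp_pos: [0.6576, 0.1359, 0.1117]
tool_rot: [1.0, 0.001, 0.002, -0.0]
force: [1.2, 0.4, 0.1]
finger_gap: 0.699
t 24.5 tcp [657.6 135.9 111.7] F [1.2 0.4 0.1] gap 0.699 q [ 0.04  0.73  1.41 -0.    1.    1.61]
offset [-258.3  535.4  -89.5] angular [-0.  -0.3  0.1]
```

```bash
python3 -m crank '[{"grip":0.3,"offset":[-258,535,-110],"angular":[0,0,0]},{"grip":0.3,"offset":[-258,535,-110],"angular":[0,0,0]},{"grip":0.3,"offset":[-258,535,-110],"angular":[0,0,0]},{"grip":0.3,"offset":[-258,535,-110],"angular":[0,0,0]},{"grip":0.3,"offset":[-258,535,-110],"angular":[0,0,0]},{"grip":0.3,"offset":[-258,535,-110],"angular":[0,0,0]},{"grip":0.3,"offset":[-258,535,-110],"angular":[0,0,0]},{"grip":0.3,"offset":[-258,535,-110],"angular":[0,0,0]},{"grip":0.3,"offset":[-258,535,-110],"angular":[0,0,0]},{"grip":0.3,"offset":[-258,535,-110],"angular":[0,0,0]}]'; python3 check.py .12 .1 .08 .06
python3 - <<'E'
from h import *
S=snap(); show(S,"top","f0",[],(190,125,450,225),3);show(S,"side","f0s",[],(180,170,330,370),3);show(S,"top","f0full",[],None,1)
E
```

```text
t: 25.5
tcp_pos: [0.442, -0.309, 0.2001]
tool_rot: [1.0, 0.001, 0.0, -0.0]
force: [0.7, -1.5, -0.5]
finger_gap: 0.701
0.12 err mm [-1.2  1.7] yaw -1.4 cost 0.248
   top [-2.1  1.4 -1.8] 0.125
   side [-1.9  2.4 -1.2] 0.368
0.1 err mm [-1.3  0.1] yaw -1.5 cost 0.345
   top [-1.1  0.  -0. ] 0.141
   side [-1.5  1.8 -0.1] 0.544
0.08 err mm [-1.1  0.3] yaw 3.1 cost 0.315
   top [-1.5  0.3  3.3] 0.139
   side [-0.9  1.1 -0.2] 0.484
0.06 err mm [-0.5  1.3] yaw 2.9 cost 0.288
   top [-0.5  1.1  5.4] 0.167
   side [ 0.1  2.2 -1.8] 0.4
```

View pics/f0.png

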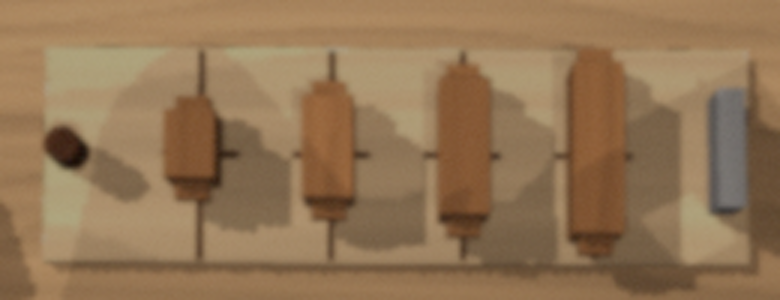

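View pics/f0s.png

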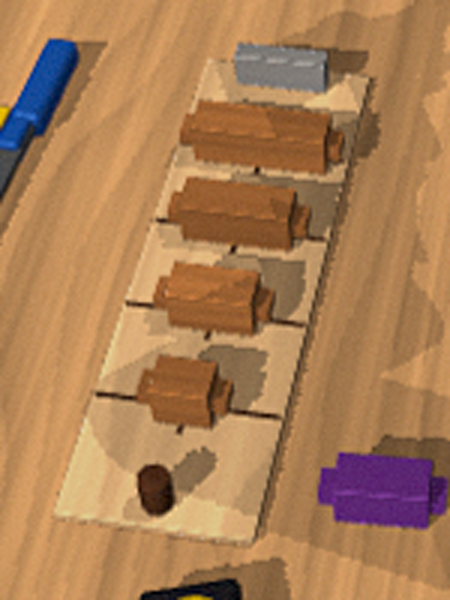

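View pics/f0full.png

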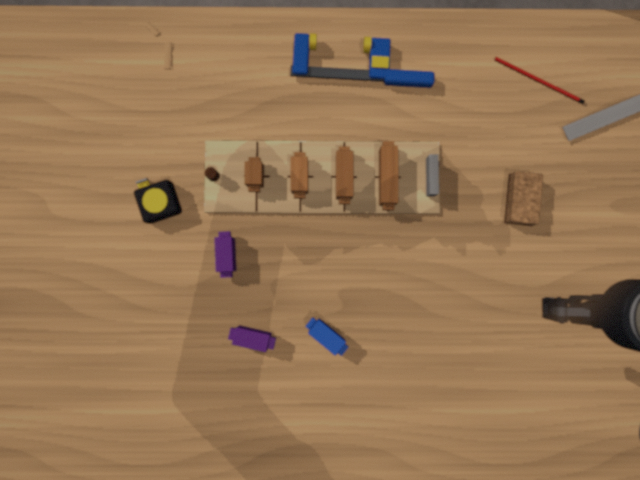

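```bash
cat > chk2.py <<'E'
from h import *
S=snap()
T={.12:(.6546,-.0974),.10:(.6548,-.0194),.08:(.655,.0586),.06:(.6551,.1366)}
M={}
for n in S:
    p=S[n]["pixels"]; lab=cv2.cvtColor(p.astype(np.float32)/255,cv2.COLOR_RGB2LAB)
    h=cv2.cvtColor(p,cv2.COLOR_RGB2HSV).astype(float)
    # colour samples from eroded predicted rails vs ring on board
    full=(0,0,640,480)
    polys=[place(b,*T[L],0,.008) for L in T for b in railboxes(L)]
    r=render(S[n],polys,full)>.5
    ins=cv2.erode(r.astype(np.uint8),np.ones((5,5)))>0
    bd=render(S[n],[place(box(.126,.40,0,.001),.655,.0196,-.0023,.007)],full)>.99
    out=bd&~(cv2.dilate(r.astype(np.uint8),np.ones((7,7)))>0)
    f=np.dstack([h[:,:,1],lab[:,:,1],lab[:,:,2]])
    for k in range(3): print(n,k,np.percentile(f[:,:,k][ins],[5,50,95]).round(1),np.percentile(f[:,:,k][out],[5,50,95]).round(1))
    a,b=np.median(lab[:,:,1][ins]),np.median(lab[:,:,1][out])
    M[n]=np.clip((lab[:,:,1]-b)/(a-b),0,1)
    M[n]=np.clip((M[n]-.5)*2+.5,0,1)
    cv2.imwrite(f"pics/m_{n}.png",cv2.resize((M[n]*255).astype(np.uint8)[120:370,180:460],None,fx=2.5,fy=2.5))
for L in T:
    x,y=T[L]
    for nm in(("top",),("side",),("top","side")):
        r=fit_rail(S,L,x,y,0,.008,masks=M,names=nm)
        b={("top",):(.6558,.0193,-.0021),("side",):(.6538,.0197,-.0042)}.get(nm,(.6549,.0196,-.0023))
        i={.06:1.5,.08:.5,.1:-.5,.12:-1.5}[L]; m=place(np.array([[0,i*.078,0]]),*b)[0]
        print(L,nm,"err",np.round([(r[0]-m[0])*1e3,(r[1]-m[1])*1e3,np.rad2deg(r[2]-b[2])],1),round(r[3],3))
E
python3 chk2.py
```

```text
top 0 [148. 153. 160.] [ 75.   96.  104.2]
top 1 [10.9 14.4 15.6] [0.1 5.2 6.2]
top 2 [20.  27.3 30. ] [16.7 21.5 22.9]
side 0 [164. 174. 184.] [100. 116. 145.]
side 1 [15.  19.1 22.3] [ 2.5  8.9 11.4]
side 2 [28.4 34.7 40.2] [14.2 31.2 34.8]
0.12 ('top',) err [ 0.5  1.8 -0.4] 0.179
0.12 ('side',) err [ 0.5  1.8 -1.1] 0.48
0.12 ('top', 'side') err [ 0.3  1.6 -1. ] 0.331
0.1 ('top',) err [-0.3  0.8 -0.6] 0.149
0.1 ('side',) err [-0.4  0.6 -0.2] 0.6
0.1 ('top', 'side') err [ 0.   0.4 -0. ] 0.374
0.08 ('top',) err [-1.2  1.3  1.6] 0.118
0.08 ('side',) err [-1.1  0.7 -0.6] 0.525
0.08 ('top', 'side') err [-0.2  0.7  1.6] 0.324
0.06 ('top',) err [-0.5  2.   2.8] 0.213
0.06 ('side',) err [ 0.2  1.2 -0.6] 0.444
0.06 ('top', 'side') err [-0.2  1.2  0.8] 0.331
```

The refined check gives errors of at most about 2 mm. The yaw is within about 1° by the side view, and the larger top-view yaw values come from the image masks on the short rails. The tape is still at (157,201), nothing else has moved, and the arm is clear, so I'll hand in.

```bash
python3 -m crank '[{"grip":0.3,"offset":[0,0,0],"angular":[0,0,0]},{"grip":0.3,"offset":[0,0,0],"angular":[0,0,0]},{"grip":0.3,"offset":[0,0,0],"angular":[0,0,0]}]'; python3 -c "
from station import manip; print(manip.sign_off())"
```

```text
t: 26.1
tcp_pos: [0.4437, -0.3063, 0.1996]
tool_rot: [1.0, 0.002, -0.0, -0.0]
force: [-0.2, 0.0, -0.3]
finger_gap: 0.697
the job is handed in; nothing more can be done
None
```

All four rails are on the board in order: 120 next to the steel stop, then 100, 80, and 60 next to the round peg. They are the same side up as before. I handed the job in at about 26 s of the 109 s allowed.

- **Placing:** the last image fits put each rail within about 1 mm of its tick along the mark and about 2 mm across it. The largest across-mark offset is about 1.8 mm by both cameras, on the 120. The top view alone gave 2.0 mm for the 60.
- **Yaw:** the side view shows every rail within about 1° of its mark. The top view disagreed for the 80 (1.6°) and the 60 (2.8°). An earlier, coarser colour mask gave up to 5.4° for the 60. I put these down to the short rails' colour masks, because they look straight in the pictures. I did not re-adjust any rail.
- **Fit quality:** the side-view fits on the board matched poorly, partly because neighbouring rails overlap there, so they count for less.
- **Everything else:** the tape measure and the purple and blue pieces are where they were in the first picture. The gripper was empty and well clear at hand-in. The highest force I saw in the readings was about 6.5 N.

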